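# Post a worn bearing through the sprung flap of the returns box

## Task

The worn ball bearing lying on the loading tongue has to go into the locked returns box. With one finger push the box's self-closing flap inward and keep it open, and with the other finger push the bearing along the tongue and under the open flap until it drops inside, without driving the bearing against the flap: its seals must stay unmarked for the warranty inspection. Only push the bearing, do not pick it up; then draw the hand back so that the flap springs fully shut, and leave the things lying around undisturbed.

Things in the scene. Friction and masses are not known exactly. Their poses are not given: they have to be found in the camera images.
- returns_box: Grey sheet-steel returns box fixed to the worktop, x -3 to 118 mm, 156 wide (150 between side walls), rubber floor 8 thick. Origin on the worktop under the middle of the front wall's inner face; x into the box, y left along the front, z up. Front wall 96 high beside the tongue; side walls slope from 103 high at the front to 153 at x = 64, closed top behind the hinge.
- mouth (a point): Middle of the inner end of the loading tongue, on its upper face: x 0, y 0, z 100 mm in the box's frame, axes as the box. The tongue is a level aluminium channel from x = -130 to 0 mm, 52 clear between upturned edges 9 high, 57 wide over all. Either side of it is free air, so a finger can reach the flap past it on the left or right.
- flap (a joint): Flap angle, rad: 0 shut, grows as it is pushed inward and down, stop at 1.1. Aluminium, 144 mm wide, 2.5 thick, nothing above it. A spring always closes it: about 1 N at its edge starts it, about 3 N holds it half open. A fingertip just above the tongue's height that moves along box +x beside the tongue pushes it open ahead of itself.
- hinge_line (a point): Middle of the flap's hinge, along its upper rear edge parallel to the box's y: x 68, z 150 mm in the box's frame, barrel radius 4 mm (a vertical finger can go in to x = 60 before it meets the barrel; with its tip's front at x = 40, just above the tongue's height, the flap is about 60 degrees steep). Axes as the box.
- flap_edge (a point): Middle of the flap's free edge, rolled, 7 mm thick. Shut, it lies at the tongue's inner end, x 4, z 103 mm in the box's frame, and the flap rises from it to the hinge at 36 degrees. Moves with the flap.
- bearing_center (a point): Centre of the worn ball bearing, a steel disc 47 mm in diameter, 14 thick with a small bore, about 0.11 kg, lying flat in the tongue's channel (z 107 mm in the box's frame) and sliding freely along it. It tips off the tongue and falls in once its centre is past x = 0 of the box, if need be when the finger behind it eases off.
- steel_coupler: Bystander: steel air coupler 25x72x24 mm, lying on the worktop beside the tongue. Origin under its middle.
- rubber_seal: Bystander: black rubber shaft seal, ring 58 mm in diameter, 9 mm thick, on the worktop on the other side of the tongue. Origin under its middle.
- brass_coupler: Bystander: brass air coupler 24x53x23 mm, on the worktop to the left of the box. Origin under its middle.
- brown_carton: Bystander: small brown carton 40x60x30 mm, on the worktop to the right of the box. Origin under its middle.
- grooved_bushing: Bystander: grooved steel bushing 50 mm in diameter, 46 mm high, standing to the left of the box. Origin under its middle.
- worn_bearing: The worn bearing itself; its origin is under its middle, 7 mm below point bearing_center.
There are look-alikes about, which are no part of the job. What is shaped like the worn_bearing but green or turquoise is not meant.

How it is judged:
On the way, in this order (a step that is already met when the one before it is completed fails the run):
1. a finger has pushed the flap open while the bearing is still on the tongue (value of joint flap above 0.1 rad and contact force between the fingers and flap above 0.1 N and x of bearing_center in the frame of returns_box below -0.002 m and z of bearing_center in the frame of returns_box above 0.101 m), for 0.04 s.
2. the bearing drops off the tongue into the box while a finger keeps the flap open (x of bearing_center in the frame of returns_box above 0.002 m and z of bearing_center in the frame of returns_box below 0.093 m and value of joint flap above 0.1 rad and contact force between the fingers and flap above 0.1 N).
At the end, for the whole second after the job is handed in: The bearing rests inside the box (between its walls, its centre less than 50 mm above the worktop) and the flap is shut (within 0.06 rad) (x of bearing_center in the frame of returns_box between 0 and 0.118 m and y of bearing_center in the frame of returns_box between -0.075 and 0.075 m and z of bearing_center in the frame of returns_box below 0.05 m and linear speed of worn_bearing below 0.02 m/s and value of joint flap below 0.06 rad); the robot touches nothing.
It fails at once if the bearing is driven against the flap (more than 2 N while its centre is still over the tongue) (contact force between worn_bearing and flap above 2 N and x of bearing_center in the frame of returns_box below 0 m).
It fails at once if the bearing is lifted more than 15 mm off the tongue (z of bearing_center in the frame of returns_box above 0.122 m).
It fails at once if one of the things lying around is moved by more than 10 mm (distance of any of steel_coupler, rubber_seal, brass_coupler, brown_carton, grooved_bushing from where it was at the start of the episode above 0.01 m).
It also fails if it takes over 32 s, if anything falls off the work surface, if the arm or the gripper's body presses on something with over 40 N, if the wrist force passes 120 N, or if a joint passes its speed limit or range.

## Robot

A 6-joint arm with a two-finger parallel gripper is mounted at the origin on a cart in front of the work surface, level with it; the furniture and walls round the work are solid. World frame = base frame: x ahead of the robot, y to its left, z up, the work surface at z = 0. Lengths are in m, angles in rad, forces in N, time in s.
With the tool pointing down it reaches from about 0.3 to 0.85 m from the base axis. Payload 5.4 kg.
Tool frame: the origin (TCP) lies between the finger pads; the fingertips stand 14 mm ahead of it and the grasp point (between the pads) lies 5 mm behind it; x points along the fingers, z is the direction in which the jaws open and shut, and the axes are right-handed (so a half turn about x gives the same grasp; the last joint's range is limited). The gripper opens to 85 mm and grips with 20 to 120 N. Pads are 22 mm wide; open, the fingers measure 114 mm over their backs; the gripper's body (76 mm by 85 mm) begins 54 mm behind the grasp point. The pads swing forward as they close: fully open they stand 13 mm farther back than shut.
Start: joints at [1.114, 0.158, 1.597, -0, 1.386, -0.21], TCP at [0.14, 0.558, 0.245] pointing down, gripper open.
Joint ranges: [-2.91, 2.91], [-0.94, 2.29], [0.18, 2.7], [-1.29, 4.43], [0.17, 2.64], [-3, 3]. Speed limits (rad/s): [2.57, 2.57, 3.14, 3.14, 3.14, 3.14].

## Interface

Orientations are given as a 3x3 rotation matrix whose columns are the frame's x, y, z axes.
In Python, from cell import readout, vision, bot gives the robot as it stands.
- The arm moves only by the tool drive_tool, never from a script. Its argument "commands" is text: rows parted by semicolons, each of 7 numbers parted by spaces: the shift along the tool's x, y, z in m, then the turn, a rotation vector about the tool's x, y, z in degrees, then the closure, from 0 (fully open) to 1 (shut). A call has 1 to 5 rows; each row is the pose to reach, as a shift and turn from the pose measured when the call began, along the tool's axes at that moment; what a row does not reach only later rows make up. A row lasts 1/12 s, in which the tool goes at most 41.7 mm and 7.16 degrees, less where a joint would pass 70% of its speed; a pose out of reach is approached as far as the arm can. A call with a gripper value outside its range is refused whole. The fingers move at their own pace and stop on an object; "squeeze" is the grip in N (left out, the last holds). Time passes only in rows, so rows that repeat a pose let the fingers close. It gives the time, the measured TCP pose, the force and the opening at its end, in the units of the state.
- readout.observe(): the state, without advancing time (a new reading comes with each control period).
- vision.snapshot(name): name is "scene" or "side" or "wrist"; returns the picture (420x560x3 uint8, red, green, blue); there is no depth.
- vision.calibration(name): a dict with "fx", "fy", "cx", "cy" (pixels), "view" (4x4, takes a point from world to camera coordinates); the wrist camera has in their place "tool_from_camera" (4x4, takes a point from camera to tool coordinates, whose origin is the TCP and whose axes are the tool frame's). Camera axes: x right, y up, looking along -z (the intrinsics and any distortion apply to the point x, -y, -z); pixel columns grow to the right and rows downward; lengths in m; the calibration is good to about 2 mm. The wrist camera is an equidistant fisheye: a pixel r from the principal point sees the ray r / f radians off the axis. A picture is of the moment at which its call begins: read the wrist's pose just before it. calibration takes no time and is no camera call.
- bot.hand_in(): hands the job in, once; it reports no verdict.
The state is a dict: "time": time; "joint_pos": joint angles; "joint_vel": joint speeds; "effort": joint torques, N m; "ee_pos": TCP position; "orientation": TCP orientation; "contact_force": force on the tool from outside, world axes, zero at the start; "moment": the same for the moment, N m; "width": finger opening in m.
Only numpy, scipy, OpenCV 4.12 (cv2) and the standard library are available. Lean on these libraries where they do the work, as an engineer would, in place of code of your own. Each camera call takes 0.05 s, during which the arm holds its last target.

## Working session

There is one attempt and no reset: what is moved stays moved. The work goes in short steps, Python scripts to look and compute and a tool call to move; the robot and the scene stay as the last step left them, time stands still between calls to the robot, and variables do not carry over. Pictures are saved under pics/ and viewed, and the job is handed in when it is done.

Besides the shell and the picture viewer there is one more tool, called after ">>>" by a JSON object that holds its "api" and its "payload", one argument or row to a line. drive_tool: Moves the arm, as the interface text tells. Its arguments: {"type":"object","properties":{"commands":{"type":"string"},"squeeze":{"type":"number"}},"required":["commands"]}

```bash
mkdir -p pics; ls; python3 - <<'E'
from cell import readout, vision, bot
import cv2
print(readout.observe())
for n in ("scene","side","wrist"):
    im=vision.snapshot(n); cv2.imwrite(f"pics/{n}0.png",im[:,:,::-1])
    c=vision.calibration(n); print(n,c)
E
```

```text
pics
{'time': 0.0, 'joint_pos': array([ 1.11391789e+00,  1.59046826e-01,  1.59824011e+00,  1.86968616e-05,
        1.38617826e+00, -2.10068449e-01]), 'joint_vel': array([ 0.00171126,  0.0005829 ,  0.00044714, -0.00099663,  0.00035627,
       -0.00033867]), 'effort': array([-4.08223186e-04, -3.96006346e+01, -3.31428802e+01, -2.72300504e-04,
        8.52410041e-03, -2.90585672e-05]), 'ee_pos': array([0.14022017, 0.5570539 , 0.24431417]), 'orientation': array([[-8.42561709e-04, -9.69695697e-01,  2.44314440e-01],
       [-1.67237048e-03,  2.44315551e-01,  9.69694341e-01],
       [-9.99998247e-01,  4.08443064e-04, -1.82754139e-03]]), 'contact_force': array([ 0.11664643, -0.06989253,  0.06717978]), 'moment': array([ 0.05441802, -0.00628747, -0.0645253 ]), 'width': 0.08533683704538275}
scene {'fx': 455.7191933495813, 'fy': 455.7191933495813, 'cx': 276.9709759638802, 'cy': 208.04423534157002, 'view': array([[ 0.49268865, -0.87019343,  0.00461449, -0.11627843],
       [ 0.51119843,  0.293715  ,  0.80771756, -0.42687979],
       [-0.70422586, -0.39559436,  0.58955156, -0.43451499],
       [ 0.
[... 188 characters left out ...]
4, -0.30437284,  0.016547  , -0.45515587],
       [ 0.18516324,  0.62080578,  0.76178393, -0.32733604],
       [-0.24213882, -0.72246616,  0.64761982, -0.63517262],
       [ 0.        ,  0.        ,  0.        ,  1.        ]])}
wrist {'fx': 325.19226210127806, 'fy': 325.19226210127806, 'cx': 281.57848975315346, 'cy': 206.39996957830851, 'tool_from_camera': array([[-7.00865782e-05,  2.65798556e-01, -9.64028590e-01,
        -1.27568781e-01],
       [-7.56106361e-04,  9.64028303e-01,  2.65798532e-01,
         6.76056702e-02],
       [ 9.99999712e-01,  7.47537058e-04,  1.33406534e-04,
        -1.22728520e-03],
       [ 0.00000000e+00,  0.00000000e+00,  0.00000000e+00,
         1.00000000e+00]])}
```

View pics/scene0.png

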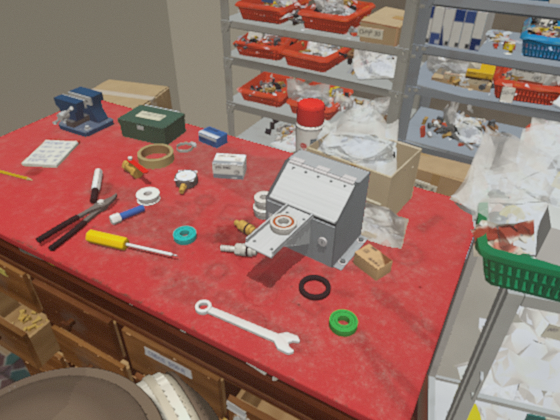

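View pics/side0.png

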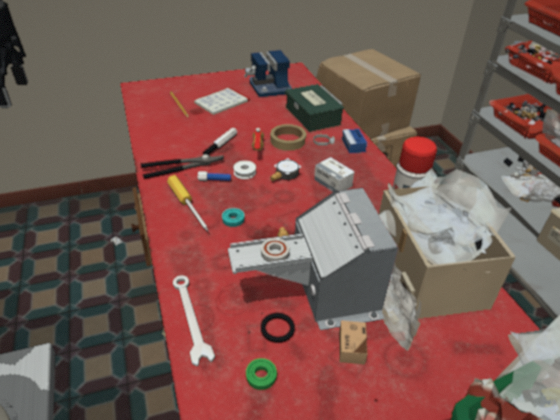

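View pics/wrist0.png

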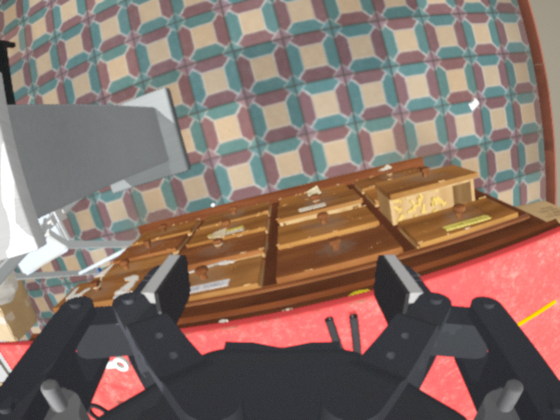

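Scene view: the box with its tongue is at about (310,205), and a metal/red-brown bearing lies on the tongue at (284,222); in side it is at (275,249). The look-alikes are turquoise (185,234), green (343,322) and white rings (148,195) and (262,203). Only the disc on the tongue fits. I'll enlarge to confirm and measure.

```bash
python3 - <<'E'
import cv2
a=cv2.imread("pics/scene0.png")[140:280,210:410]; cv2.imwrite("pics/sc_c.png",cv2.resize(a,None,fx=4,fy=4,interpolation=cv2.INTER_CUBIC))
a=cv2.imread("pics/side0.png")[180:330,220:400]; cv2.imwrite("pics/si_c.png",cv2.resize(a,None,fx=4,fy=4,interpolation=cv2.INTER_CUBIC))
E
```

```text
(no output)
```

View pics/sc_c.png

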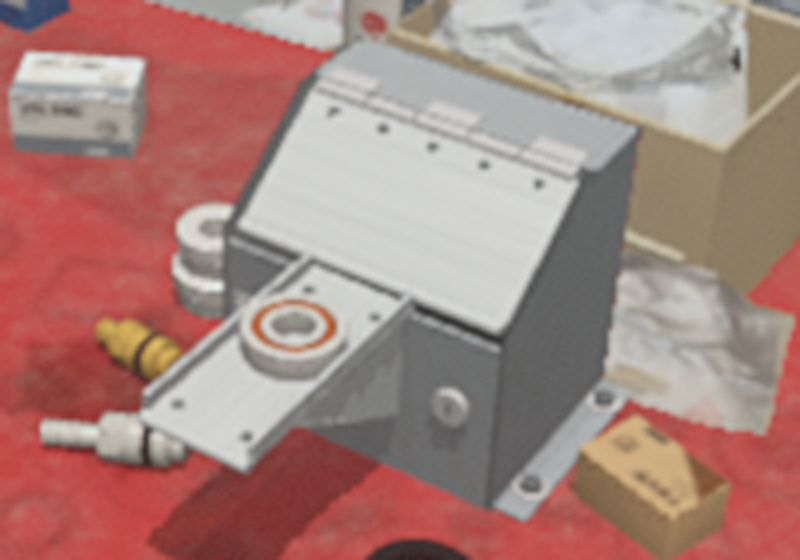

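View pics/si_c.png

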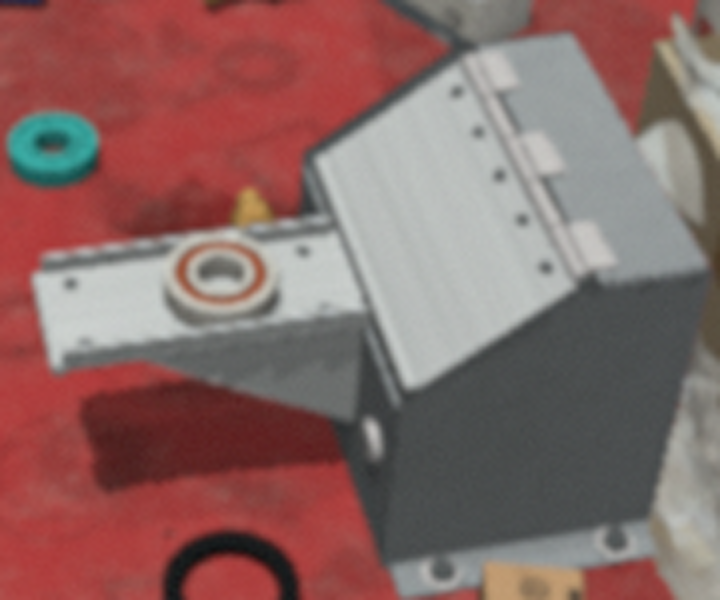

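```bash
cat > h.py <<'E'
import numpy as np
from cell import readout, vision, bot
from scipy.optimize import least_squares
CAL={n:vision.calibration(n) for n in("scene","side")}
def proj(n,p):
    c=CAL[n];p=np.atleast_2d(p);q=p@c["view"][:3,:3].T+c["view"][:3,3]
    return np.c_[c["cx"]+c["fx"]*q[:,0]/-q[:,2], c["cy"]-c["fy"]*q[:,1]/-q[:,2]]
def ray_z(n,uv,z):
    c=CAL[n];R=c["view"][:3,:3];t=c["view"][:3,3];o=-R.T@t
    d=R.T@np.array([(uv[0]-c["cx"])/c["fx"],-(uv[1]-c["cy"])/c["fy"],-1])
    return o+d*(z-o[2])/d[2]
def box2w(b,p):
    c,s=np.cos(b[2]),np.sin(b[2]);p=np.atleast_2d(p)
    return np.c_[b[0]+c*p[:,0]-s*p[:,1], b[1]+s*p[:,0]+c*p[:,1], p[:,2]]
E
python3 - <<'E'
from h import *
S=lambda x,y:(210+x/4,140+y/4); D=lambda x,y:(220+x/4,180+y/4)
obs=[("scene",(-130,28.5,100),S(144,412)),("scene",(-130,-28.5,100),S(248,470)),
("scene",(-3,-78,0),S(490,506)),("scene",(118,-78,153),S(638,130)),("scene",(2,-72,100),S(500,335)),("scene",(2,72,100),S(237,222)),
("side",(-130,28.5,109),D(42,258)),("side",(-130,-28.5,100),D(57,372)),("side",(-3,-78,0),D(388,563)),("side",(118,-78,153),D(708,268)),
("side",(2,-72,102),D(408,388)),("side",(2,72,102),D(313,158))]
P=np.array([o[1] for o in obs])/1000
def f(b):
    w=box2w(b,P);return np.concatenate([proj(o[0],w[i])[0]-o[2] for i,o in enumerate(obs)])
r=least_squares(f,[.5,0,0],loss="soft_l1");print(r.x,np.degrees(r.x[2]));print(r.fun.reshape(-1,2).round(1))
# bearing: top face centre (z=114)
b=r.x;c,s=np.cos(b[2]),np.sin(b[2])
for n,uv in(("scene",S(294,323)),("side",D(220,270))):
    w=ray_z(n,uv,.114);d=w[:2]-b[:2];print(n,w,"box",c*d[0]+s*d[1],-s*d[0]+c*d[1])
E
```

```text
[ 0.5834823   0.14720331 -0.07964523] -4.563335253159335
[[-0.3 -0.5]
 [ 1.5 -2.1]
 [ 0.2  0.9]
 [ 0.2 -1.4]
 [ 0.4 -0.2]
 [-0.   2. ]
 [-1.9 -0.9]
 [ 0.2 -1.2]
 [-1.6  0.9]
 [ 0.8 -0.9]
 [-0.   0.7]
 [-0.4 -0.1]]
scene [0.52474615 0.15096848 0.114     ] box -0.05884951583156351 -0.000919877570861545
side [0.52582388 0.14987041 0.114     ] box -0.057687839290468 -0.0019287155579675226
```

```bash
cat >> h.py <<'E'
BOX=np.array([0.5835,0.1472,-0.0796])
from scipy.spatial.transform import Rotation as Ro
def Rt(th): # tool down, jaw z at box angle th(deg)
    a=BOX[2]+np.radians(th); z=np.array([np.cos(a),np.sin(a),0]);x=np.array([0,0,-1.]);return np.c_[x,np.cross(z,x),z]
def w2box(p):
    d=np.asarray(p)-[BOX[0],BOX[1],0];c,s=np.cos(BOX[2]),np.sin(BOX[2]);return np.array([c*d[0]+s*d[1],-s*d[0]+c*d[1],d[2]])
def goto(pbox,th):
    o=readout.observe();R=o["orientation"];t=box2w(BOX,pbox)[0]
    print("t",round(o["time"],2),"box tcp",(w2box(o["ee_pos"])*1000).round(1),"w",o["width"].round(4),"F",o["contact_force"].round(1))
    print("shift",(R.T@(t-o["ee_pos"])).round(4),"rot",np.degrees(Ro.from_matrix(R.T@Rt(th)).as_rotvec()).round(2))
E
python3 -c "
from h import *
goto([-.075,.026,.225],33)"
```

```text
Traceback (most recent call last):
  File "h.py", line 23, in goto
    print("t",round(o["time"],2),"box tcp",(w2box(o["ee_pos"])*1000).round(1),"w",o["width"].round(4),"F",o["contact_force"].round(1))
                                                                                  ^^^^^^^^^^^^^^^^
AttributeError: 'float' object has no attribute 'round'
```

```bash
sed -i 's/o\["width"\].round(4)/round(o["width"],4)/' h.py
python3 -c "
from h import *
goto([-.075,.026,.225],33)"
```

```text
t 0.15 box tcp [-474.4  373.4  244.5] w 0.0857 F [-0.   0.3 -0. ]
shift [ 0.0198 -0.4517 -0.2761] rot [ 4.742e+01 -9.000e-02  2.000e-02]
```

>>> {"api": "drive_tool", "payload": {
  "commands": "0 -0.034 -0.021 5 0 0 0.1; 0 -0.067 -0.041 10 0 0 0.2; 0 -0.100 -0.061 15 0 0 0.23; 0 -0.134 -0.082 20 0 0 0.23; 0 -0.167 -0.102 25 0 0 0.23",
  "squeeze": 20
}}

```text
time: 0.57
ee_pos: [0.278, 0.4159, 0.2444]
orientation: [[-0.001, -0.773, 0.634], [-0.002, 0.634, 0.773], [-1.0, -0.0, -0.002]]
contact_force: [1.5, 0.2, -0.4]
width: 0.066
```

```bash
python3 -c "
from h import *
goto([-.075,.026,.225],33)"
```

```text
t 0.57 box tcp [-325.9  243.5  244.4] w 0.066 F [ 1.5  0.2 -0.4]
shift [ 0.0196 -0.3301 -0.0355] rot [22.21 -0.09  0.04]
```

>>> {"api": "drive_tool", "payload": {
  "commands": "0.004 -0.038 -0.004 5 0 0 0.23; 0.008 -0.076 -0.008 10 0 0 0.23; 0.012 -0.114 -0.012 15 0 0 0.23; 0.016 -0.152 -0.016 20 0 0 0.23; 0.02 -0.190 -0.020 22.2 0 0 0.23"
}}

```text
time: 0.98
ee_pos: [0.4131, 0.2782, 0.2241]
orientation: [[-0.001, -0.473, 0.881], [-0.002, 0.881, 0.473], [-1.0, -0.001, -0.002]]
contact_force: [0.7, 0.9, 0.4]
width: 0.0657
```

```bash
python3 -c "
from h import *
goto([-.075,.026,.225],33)"
```

```text
t 0.98 box tcp [-180.3  117.1  224.1] w 0.0657 F [0.7 0.9 0.4]
shift [-0.0008 -0.1336  0.0392] rot [-0.23 -0.09  0.06]
```

>>> {"api": "drive_tool", "payload": {
  "commands": "0 -0.035 0.010 0 0 0 0.23; 0 -0.070 0.020 0 0 0 0.23; 0 -0.105 0.030 0 0 0 0.23; 0 -0.134 0.039 0 0 0 0.23; 0 -0.134 0.039 0 0 0 0.23"
}}

```text
time: 1.4
ee_pos: [0.5139, 0.1745, 0.2241]
orientation: [[0.001, -0.468, 0.884], [-0.003, 0.884, 0.468], [-1.0, -0.003, -0.001]]
contact_force: [1.3, 0.3, -0.0]
width: 0.0658
```

```bash
python3 - <<'E'
from h import *
import cv2
goto([-.075,.026,.225],33)
for n in ("scene","side","wrist"):
    im=vision.snapshot(n)[:,:,::-1]; cv2.imwrite(f"pics/{n}1.png",im)
cv2.imwrite("pics/scene1c.png",cv2.resize(cv2.imread("pics/scene1.png")[60:260,180:380],None,fx=3,fy=3,interpolation=cv2.INTER_CUBIC))
cv2.imwrite("pics/side1c.png",cv2.resize(cv2.imread("pics/side1.png")[130:330,200:400],None,fx=3,fy=3,interpolation=cv2.INTER_CUBIC))
E
```

```text
t 1.4 box tcp [-71.5  21.7 224.1] w 0.0658 F [ 1.3  0.3 -0. ]
shift [-0.001   0.0055 -0.0006] rot [-0.52 -0.06  0.18]
```

View pics/scene1c.png

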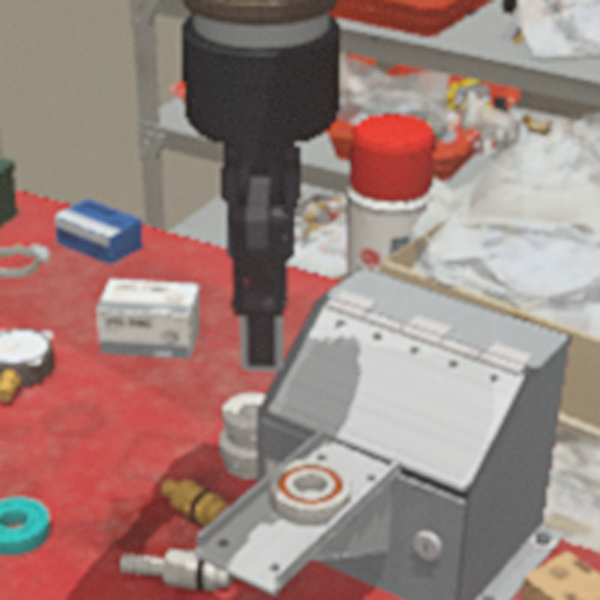

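View pics/side1c.png

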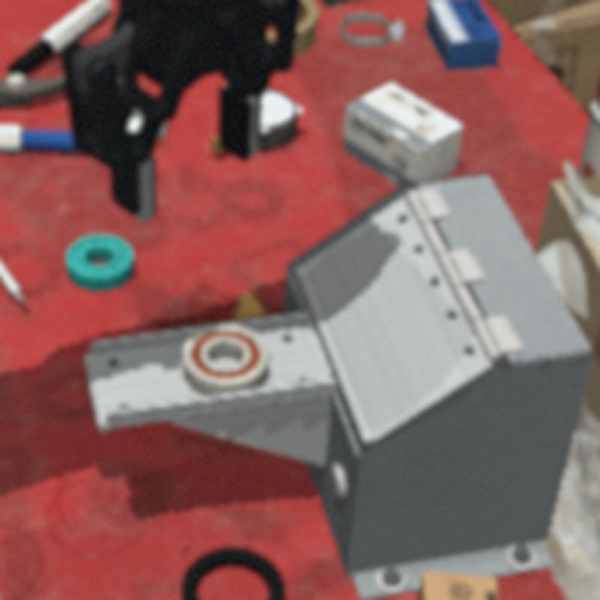

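View pics/wrist1.png

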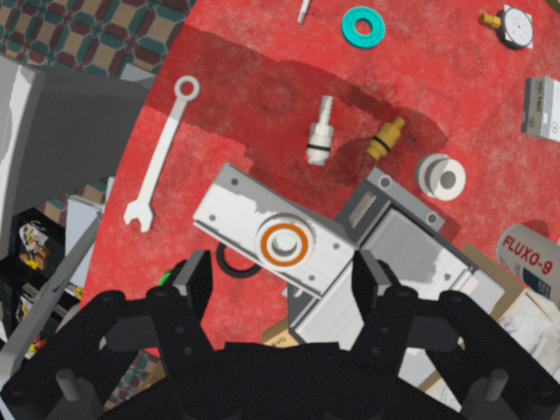

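```bash
python3 - <<'E'
from h import *
o=readout.observe();R=o["orientation"];p=o["ee_pos"];w=o["width"]
for e in(.006,.010,.014):
  for s in(-1,1):
    q=np.array([[e,y,s*z] for z in(w/2,w/2+.010) for y in(-.011,.011)])
    W=p+q@R.T
    print(e,s,"side crop",((proj("side",W)-[200,130])*3).round().tolist(),"scene crop",((proj("scene",W)-[180,60])*3).round().tolist())
# bearing radial check with the wrist camera: 
c=vision.calibration("wrist");T=c["tool_from_camera"]
def wray(uv,z):
    d=np.array([uv[0]-c["cx"],uv[1]-c["cy"]])/c["fx"];th=np.hypot(*d);k=np.sin(th)/th
    v=np.array([d[0]*k,-d[1]*k,-np.cos(th)]);D=R@(T[:3,:3]@v);O=p+R@T[:3,3];return O+D*(z-O[2])/D[2]
for nm,uv,z in(("bearing top",(284.5,243),.114),("tongue cornerL",(229,163),.109),("tongue cornerR",(195,221),.100)):
    W=wray(uv,z);print(nm,W,(w2box(W)*1000).round(1))
E
python3 - <<'E'
import cv2
cv2.imwrite("pics/w1c.png",cv2.resize(cv2.imread("pics/wrist1.png")[140:340,150:410],None,fx=3,fy=3,interpolation=cv2.INTER_CUBIC))
cv2.imwrite("pics/s1c2.png",cv2.resize(cv2.imread("pics/side1.png")[140:210,210:310],None,fx=8,fy=8,interpolation=cv2.INTER_CUBIC))
E
```

```text
0.006 -1 side crop [[151.0, 213.0], [121.0, 193.0], [137.0, 221.0], [106.0, 202.0]] scene crop [[273.0, 361.0], [231.0, 361.0], [273.0, 372.0], [230.0, 371.0]]
0.006 1 side crop [[242.0, 158.0], [212.0, 140.0], [255.0, 150.0], [225.0, 132.0]] scene crop [[277.0, 298.0], [238.0, 297.0], [278.0, 289.0], [239.0, 289.0]]
0.01 -1 side crop [[151.0, 219.0], [121.0, 200.0], [137.0, 228.0], [107.0, 208.0]] scene crop [[273.0, 368.0], [231.0, 367.0], [273.0, 379.0], [230.0, 378.0]]
0.01 1 side crop [[242.0, 164.0], [212.0, 146.0], [255.0, 156.0], [225.0, 139.0]] scene crop [[277.0, 304.0], [238.0, 304.0], [278.0, 295.0], [239.0, 295.0]]
0.014 -1 side crop [[151.0, 225.0], [121.0, 206.0], [137.0, 234.0], [107.0, 214.0]] scene crop [[273.0, 374.0], [231.0, 374.0], [273.0, 385.0], [230.0, 384.0]]
0.014 1 side crop [[242.0, 170.0], [212.0, 152.0], [255.0, 162.0], [225.0, 145.0]] scene crop [[277.0, 310.0], [238.0, 310.0], [278.0, 302.0], [239.0, 301.0]]
bearing top [0.52460941 0.15387314 0.114     ] [-59.2   2.  114. ]
tongue cornerL [0.45804129 0.18909047 0.109     ] [-128.4   31.8  109. ]
tongue cornerR [0.45270097 0.13045179 0.1       ] [-129.1  -27.1  100. ]
```

View pics/w1c.png

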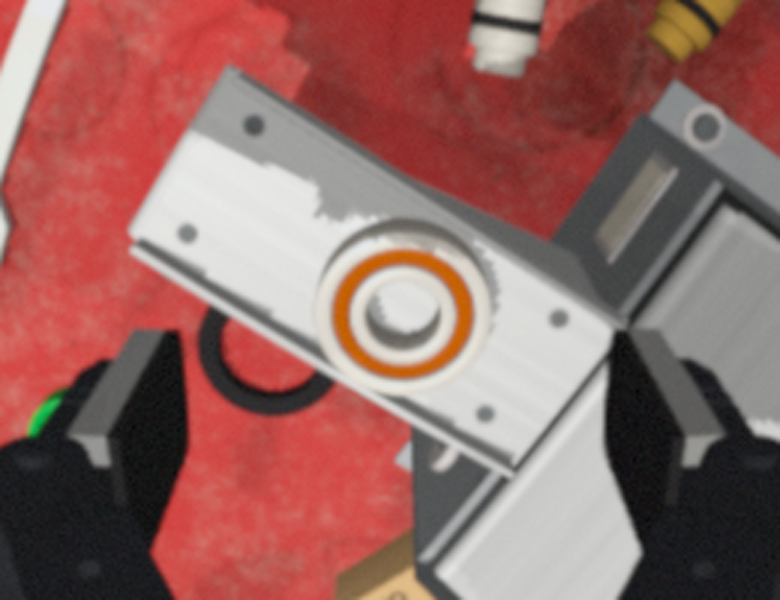

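View pics/s1c2.png

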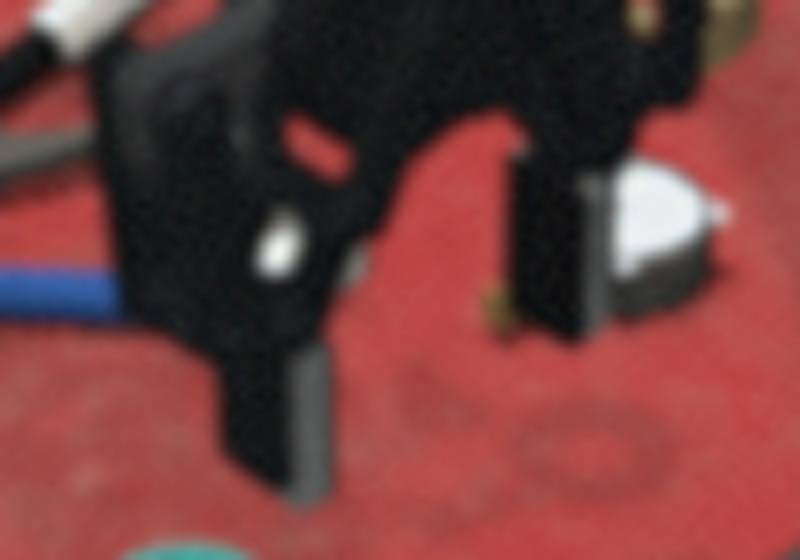

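Side view: finger tips lie about 6 mm ahead of the TCP, with pads about 7 mm thick and 22 mm wide. Wrist view: the bearing sits at (284,243). All three cameras put it at x ≈ -58 and y ≈ 0 ± 2 mm in the box frame. Next I widen slightly and descend, rear finger behind the bearing and front finger left of the tongue.

```bash
python3 -c "
from h import *
goto([-.074,.028,.110],33)"
```

```text
t 1.55 box tcp [-75.5  25.6 223.8] w 0.0657 F [ 0.1  0.3 -0.6]
shift [0.1138 0.0012 0.0028] rot [-0.26 -0.15  0.  ]
```

>>> {"api": "drive_tool", "payload": {
  "commands": "0 0.001 0.003 0 0 0 0.18; 0.02 0.001 0.003 0 0 0 0.18; 0.045 0.001 0.003 0 0 0 0.18; 0.07 0.001 0.003 0 0 0 0.18; 0.07 0.001 0.003 0 0 0 0.18"
}}

```text
time: 1.97
ee_pos: [0.5078, 0.1818, 0.1485]
orientation: [[-0.012, -0.474, 0.88], [-0.002, 0.881, 0.474], [-1.0, 0.004, -0.012]]
contact_force: [-1.9, -0.5, -1.4]
width: 0.0703
```

```bash
python3 - <<'E'
from h import *
import cv2
goto([-.074,.028,.110],33)
im=vision.snapshot("side")[:,:,::-1]
cv2.imwrite("pics/side2c.png",cv2.resize(im[130:330,200:400],None,fx=3,fy=3,interpolation=cv2.INTER_CUBIC))
im=vision.snapshot("scene")[:,:,::-1]
cv2.imwrite("pics/scene2c.png",cv2.resize(im[100:280,200:380],None,fx=3,fy=3,interpolation=cv2.INTER_CUBIC))
goto([-.074,.028,.110],33)
E
```

```text
t 1.97 box tcp [-78.2  28.4 148.5] w 0.0703 F [-1.9 -0.5 -1.4]
shift [ 0.0384 -0.0028  0.0037] rot [-0.15 -0.68 -0.22]
t 2.07 box tcp [-74.9  28.8 153.4] w 0.0702 F [-0.  -0.3  0.4]
shift [ 0.0434 -0.0012  0.0005] rot [-0.16 -0.26 -0.05]
```

View pics/side2c.png

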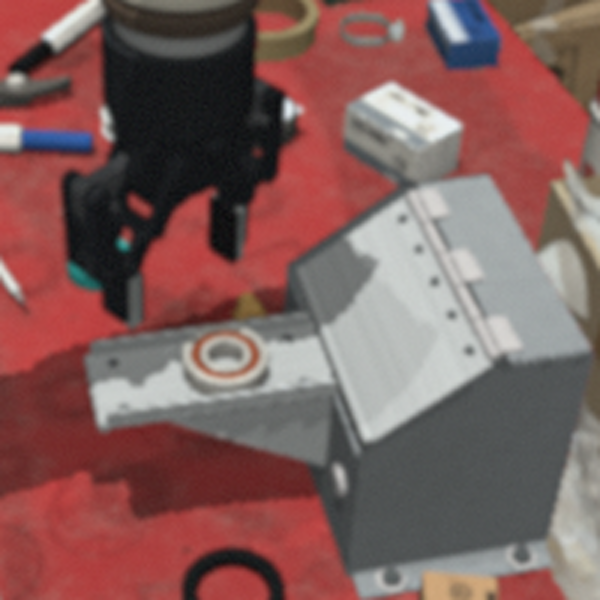

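View pics/scene2c.png

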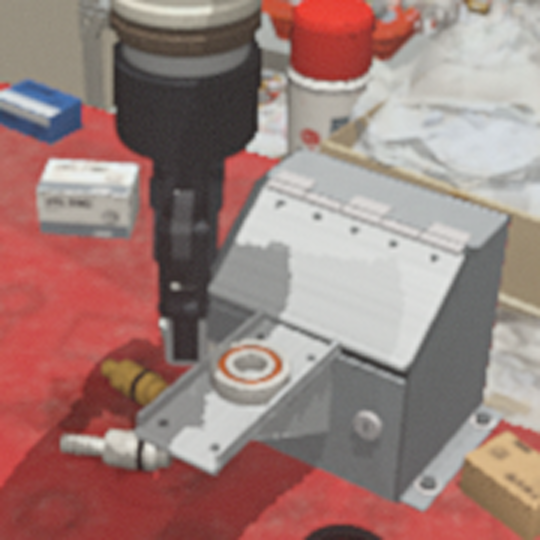

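>>> {"api": "drive_tool", "payload": {
  "commands": "0.012 0 0 0 0 0 0.18; 0.024 0 0 0 0 0 0.18; 0.036 0 0 0 0 0 0.18; 0.043 0 0 0 0 0 0.18; 0.043 0 0 0 0 0 0.18"
}}

```text
time: 2.48
ee_pos: [0.5094, 0.1816, 0.1081]
orientation: [[-0.008, -0.474, 0.881], [-0.002, 0.881, 0.474], [-1.0, 0.002, -0.008]]
contact_force: [-0.4, -0.1, -0.1]
width: 0.0702
```

```bash
python3 - <<'E'
from h import *
import cv2
im=vision.snapshot("side")[:,:,::-1]
cv2.imwrite("pics/side3c.png",cv2.resize(im[170:290,210:350],None,fx=5,fy=5,interpolation=cv2.INTER_CUBIC))
im=vision.snapshot("wrist")[:,:,::-1]
cv2.imwrite("pics/wrist3.png",im)
goto([-.074,.028,.110],33)
E
```

```text
t 2.58 box tcp [-75.2  28.6 110.1] w 0.0699 F [-0.7 -0.5  0.5]
shift [ 0.0001 -0.0012  0.0007] rot [-0.17 -0.3  -0.06]
```

View pics/side3c.png

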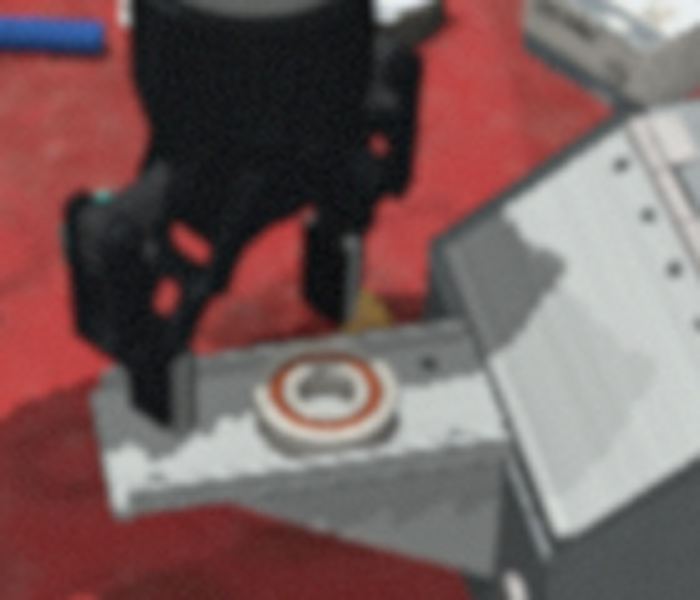

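View pics/wrist3.png

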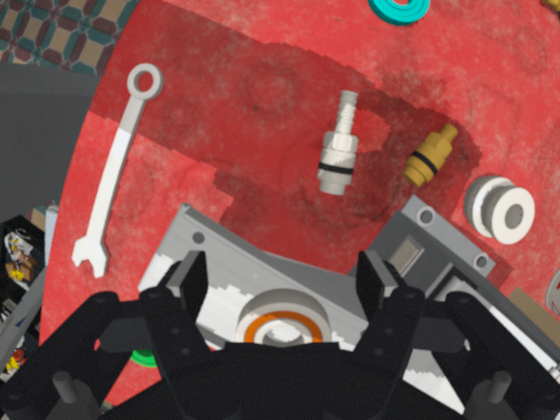

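```bash
python3 - <<'E'
from h import *
o=readout.observe();R=o["orientation"];p=o["ee_pos"]
c=CAL["side"];V=c["view"][:3,:3];O=-V.T@c["view"][:3,3]
for nm,px in(("B linkbottom",(80,335)),("B link mid",(68,250)),("B linktop",(72,200)),("B pad back bottom",(165,425)),("B pad inner bottom",(190,415)),("B pad-top back",(130,370)),("F link bottom right",(410,190)),("F link right",(418,100)),("F link top",(420,50))):
    u,v=210+px[0]/5,170+px[1]/5
    d=V.T@np.array([(u-c["cx"])/c["fx"],-(v-c["cy"])/c["fy"],-1])
    o1=R.T@(O-p);d1=R.T@d
    print(nm,[ (o1+d1*((y-o1[1])/d1[1])).round(4).tolist() for y in(-.011,.011)])
E
```

```text
B linkbottom [[-0.0648, -0.011, -0.0843], [-0.0387, 0.011, -0.0661]]
B link mid [[-0.0998, -0.011, -0.0869], [-0.0755, 0.011, -0.0689]]
B linktop [[-0.117, -0.011, -0.0843], [-0.0937, 0.011, -0.0662]]
B pad back bottom [[-0.0041, -0.011, -0.0512], [0.0252, 0.011, -0.0313]]
B pad inner bottom [[-0.0009, -0.011, -0.0401], [0.0285, 0.011, -0.0197]]
B pad-top back [[-0.0377, -0.011, -0.0651], [-0.0102, 0.011, -0.046]]
F link bottom right [[-0.036, -0.011, 0.0639], [-0.0084, 0.011, 0.0898]]
F link right [[-0.0736, -0.011, 0.0653], [-0.048, 0.011, 0.0913]]
F link top [[-0.0942, -0.011, 0.0648], [-0.0697, 0.011, 0.0908]]
```

>>> {"api": "drive_tool", "payload": {
  "commands": "0 -0.0027 0.0042 0 0 0 0.18; 0 -0.0055 0.0084 0 0 0 0.18; 0 -0.0082 0.0126 0 0 0 0.18; 0 -0.0109 0.0168 0 0 0 0.18; 0 -0.0136 0.021 0 0 0 0.18"
}}

```text
time: 3.0
ee_pos: [0.5365, 0.1796, 0.1102]
orientation: [[-0.005, -0.473, 0.881], [-0.001, 0.881, 0.473], [-1.0, 0.001, -0.005]]
contact_force: [-0.4, 0.8, 0.7]
width: 0.0702
```

```bash
python3 - <<'E'
from h import *
import cv2
im=vision.snapshot("side")[:,:,::-1]
cv2.imwrite("pics/side4c.png",cv2.resize(im[170:290,210:350],None,fx=5,fy=5,interpolation=cv2.INTER_CUBIC))
goto([-.026,.029,.110],33)
E
```

```text
t 3.05 box tcp [-48.5  28.5 110.3] w 0.0699 F [-1.3 -0.6  1.4]
shift [ 0.0003 -0.0118  0.0192] rot [-0.2  -0.22 -0.03]
```

View pics/side4c.png

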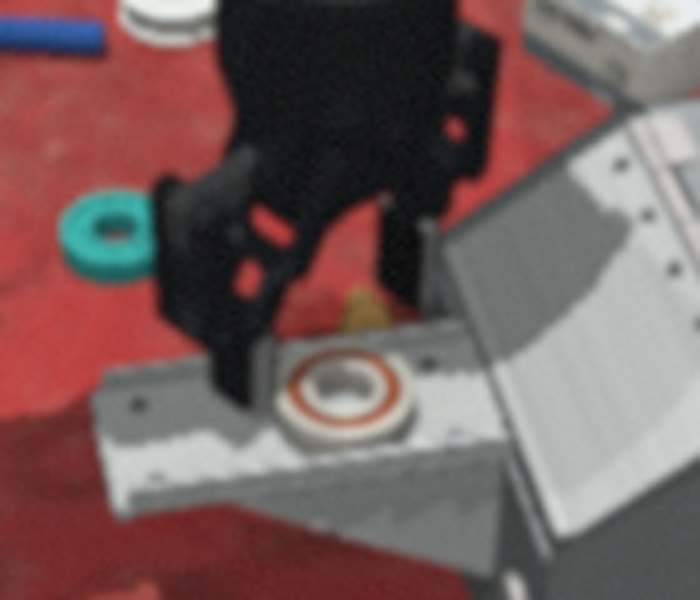

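Bearing pushed about 10 mm, touching the rear finger at (270,400); the front finger at (430,300) is just short of the flap. Continuing to open the flap.

>>> {"api": "drive_tool", "payload": {
  "commands": "0 -0.0024 0.0038 0 0 0 0.18; 0 -0.0049 0.0077 0 0 0 0.18; 0 -0.0073 0.0115 0 0 0 0.18; 0 -0.0097 0.0154 0 0 0 0.18; 0 -0.0118 0.0192 0 0 0 0.18"
}}

```text
time: 3.47
ee_pos: [0.5602, 0.1781, 0.1102]
orientation: [[-0.004, -0.473, 0.881], [-0.001, 0.881, 0.473], [-1.0, 0.001, -0.004]]
contact_force: [-0.8, -0.2, 0.1]
width: 0.0701
```

```bash
python3 - <<'E'
from h import *
import cv2
im=vision.snapshot("side")[:,:,::-1]
cv2.imwrite("pics/side5c.png",cv2.resize(im[170:290,210:350],None,fx=5,fy=5,interpolation=cv2.INTER_CUBIC))
goto([-.010,.029,.110],33)
E
```

```text
t 3.52 box tcp [-24.9  28.9 110.4] w 0.07 F [-1.4 -0.4  0.3]
shift [ 0.0003 -0.008   0.0126] rot [-0.21 -0.19 -0.01]
```

View pics/side5c.png

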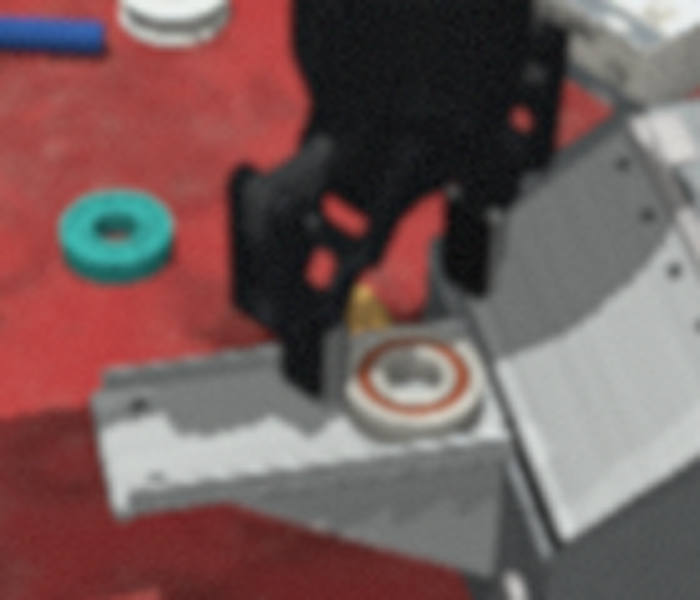

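```bash
python3 - <<'E'
from h import *
import cv2
im=vision.snapshot("scene")[:,:,::-1]
cv2.imwrite("pics/scene6c.png",cv2.resize(im[130:250,240:370],None,fx=6,fy=5,interpolation=cv2.INTER_CUBIC))
E
```

```text
(no output)
```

View pics/scene6c.png

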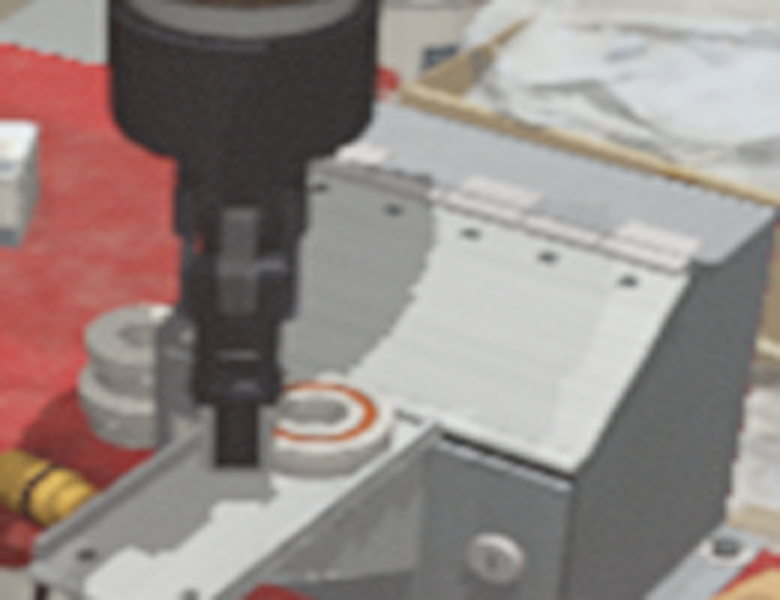

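```bash
python3 - <<'E'
from h import *
o=readout.observe();R=o["orientation"];p=o["ee_pos"]
C=lambda W:((proj("side",W)-[210,170])*5).round().tolist()
for e in(.002,.005,.008): print(e,"F",C(p+np.array([[e,y,z] for z in(.035,.042) for y in(-.011,.011)])@R.T),"B",C(p+np.array([[e,y,z] for z in(-.035,-.042) for y in(-.011,.011)])@R.T))
for a in(0,.05,.1,.2,.3):
    t=np.radians(36)+a;r=.0795
    print(a,C(box2w(BOX,[[.068-r*np.cos(t),y,.150-r*np.sin(t)] for y in(-.072,0,.045,.072)])))
for x in(-.04,-.03,-.025,-.02):print("bearing top",x,C(box2w(BOX,[[x,0,.114],[x+.0235,0,.114]])))
print(C(box2w(BOX,[[0,-.0285,.1],[0,-.0285,.109],[0,.0285,.109]])))
E
python3 - <<'E'
import cv2
a=cv2.imread("pics/side0.png")[170:290,210:350];cv2.imwrite("pics/side0c.png",cv2.resize(a,None,fx=5,fy=5,interpolation=cv2.INTER_CUBIC))
E
```

```text
0.002 F [[488.0, 291.0], [441.0, 262.0], [501.0, 282.0], [454.0, 253.0]] B [[349.0, 390.0], [302.0, 358.0], [334.0, 401.0], [287.0, 368.0]]
0.005 F [[487.0, 298.0], [440.0, 268.0], [500.0, 289.0], [453.0, 259.0]] B [[349.0, 397.0], [302.0, 364.0], [334.0, 407.0], [287.0, 374.0]]
0.008 F [[487.0, 304.0], [440.0, 275.0], [500.0, 295.0], [453.0, 266.0]] B [[349.0, 403.0], [301.0, 371.0], [334.0, 414.0], [287.0, 381.0]]
0 [[565.0, 535.0], [501.0, 380.0], [464.0, 293.0], [444.0, 244.0]]
0.05 [[572.0, 541.0], [507.0, 386.0], [470.0, 298.0], [450.0, 249.0]]
0.1 [[579.0, 546.0], [514.0, 391.0], [477.0, 304.0], [456.0, 255.0]]
0.2 [[594.0, 555.0], [528.0, 400.0], [491.0, 314.0], [470.0, 265.0]]
0.3 [[611.0, 563.0], [544.0, 408.0], [507.0, 322.0], [486.0, 273.0]]
bearing top -0.04 [[376.0, 376.0], [444.0, 365.0]]
bearing top -0.03 [[405.0, 371.0], [473.0, 361.0]]
bearing top -0.025 [[420.0, 369.0], [488.0, 359.0]]
bearing top -0.02 [[434.0, 367.0], [502.0, 357.0]]
[[514.0, 447.0], [516.0, 428.0], [468.0, 313.0]]
```

View pics/side0c.png

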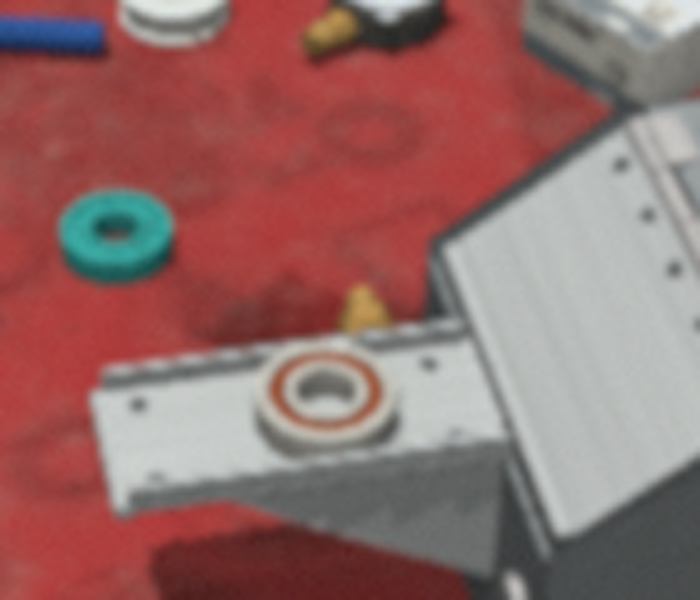

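Projecting the model over the view: the tips sit about 2–3 mm ahead of the TCP at this opening (z ≈ 107.5), so the flap is only slightly open (~0.07 rad). I'll pause the bearing, widen the jaws and lower the tips to open the flap further ahead of it.

>>> {"api": "drive_tool", "payload": {
  "commands": "0.001 0 0 0 0 0 0.08; 0.003 0 0 0 0 0 0.08; 0.005 0 0 0 0 0 0.08; 0.006 0 0 0 0 0 0.08; 0.006 0 0 0 0 0 0.08"
}}

```text
time: 3.98
ee_pos: [0.5604, 0.1781, 0.1041]
orientation: [[-0.003, -0.473, 0.881], [-0.001, 0.881, 0.473], [-1.0, 0.0, -0.003]]
contact_force: [-1.6, -0.1, 1.7]
width: 0.0787
```

```bash
python3 - <<'E'
from h import *
import cv2
im=vision.snapshot("side")[:,:,::-1]
cv2.imwrite("pics/side7c.png",cv2.resize(im[170:290,210:350],None,fx=5,fy=5,interpolation=cv2.INTER_CUBIC))
goto([-.010,.029,.104],33)
o=readout.observe();R=o["orientation"];p=o["ee_pos"];w=o["width"]/2
C=lambda W:((proj("side",W)-[210,170])*5).round().tolist()
for e in(-.002,.001,.004): print(e,"F",C(p+np.array([[e,y,z] for z in(w,w+.007) for y in(-.011,.011)])@R.T),"B",C(p+np.array([[e,y,z] for z in(-w,-w-.007) for y in(-.011,.011)])@R.T))
E
```

```text
t 4.03 box tcp [-25.4  29.  104.2] w 0.0783 F [-0.8  0.3  0.2]
shift [ 0.0002 -0.0083  0.013 ] rot [-0.21 -0.2  -0.02]
-0.002 F [[495.0, 290.0], [448.0, 261.0], [508.0, 281.0], [461.0, 252.0]] B [[340.0, 401.0], [293.0, 368.0], [325.0, 411.0], [278.0, 379.0]]
0.001 F [[494.0, 297.0], [447.0, 268.0], [507.0, 288.0], [460.0, 258.0]] B [[340.0, 407.0], [292.0, 375.0], [325.0, 418.0], [278.0, 385.0]]
0.004 F [[494.0, 303.0], [447.0, 274.0], [507.0, 294.0], [460.0, 265.0]] B [[340.0, 414.0], [292.0, 381.0], [325.0, 424.0], [278.0, 391.0]]
```

View pics/side7c.png

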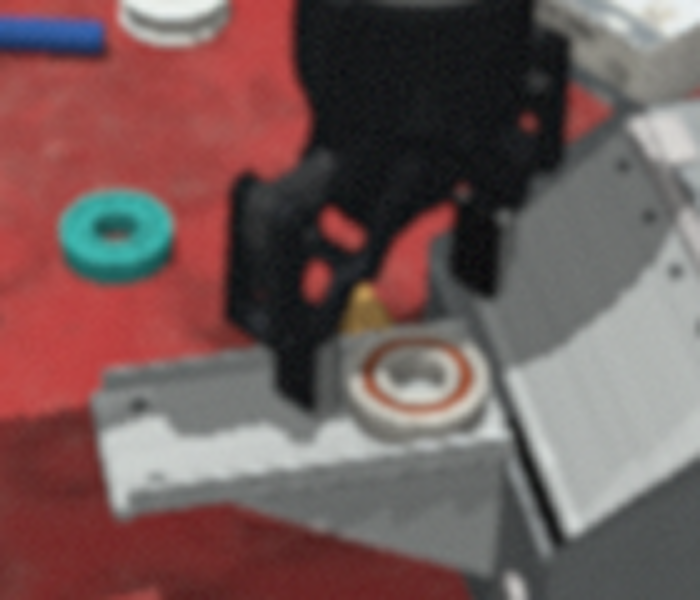

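Flap now visibly open (edge corner moved to about (575,535), with a clear dark gap), and the bearing is free of both. I'll advance with slow steps.

>>> {"api": "drive_tool", "payload": {
  "commands": "0 -0.0020 0.0032 0 0 0 0.08; 0 -0.0041 0.0064 0 0 0 0.08; 0 -0.0062 0.0096 0 0 0 0.08; 0 -0.0083 0.0128 0 0 0 0.08; 0 -0.0098 0.0151 0 0 0 0.08"
}}

```text
time: 4.45
ee_pos: [0.5785, 0.1765, 0.1038]
orientation: [[-0.004, -0.473, 0.881], [-0.001, 0.881, 0.473], [-1.0, 0.001, -0.005]]
contact_force: [-3.2, -0.4, 0.9]
width: 0.0785
```

```bash
cat > look.py <<'E'
from h import *
import cv2,sys
im=vision.snapshot("side")[:,:,::-1]
cv2.imwrite(f"pics/side{sys.argv[1]}c.png",cv2.resize(im[170:290,210:350],None,fx=5,fy=5,interpolation=cv2.INTER_CUBIC))
goto([0,.029,.104],33)
E
python3 look.py 8
```

```text
t 4.5 box tcp [ -6.9  28.8 103.9] w 0.0788 F [-3.4 -0.1 -0.2]
shift [-0.0001 -0.0036  0.0059] rot [-0.22 -0.22 -0.03]
```

View pics/side8c.png

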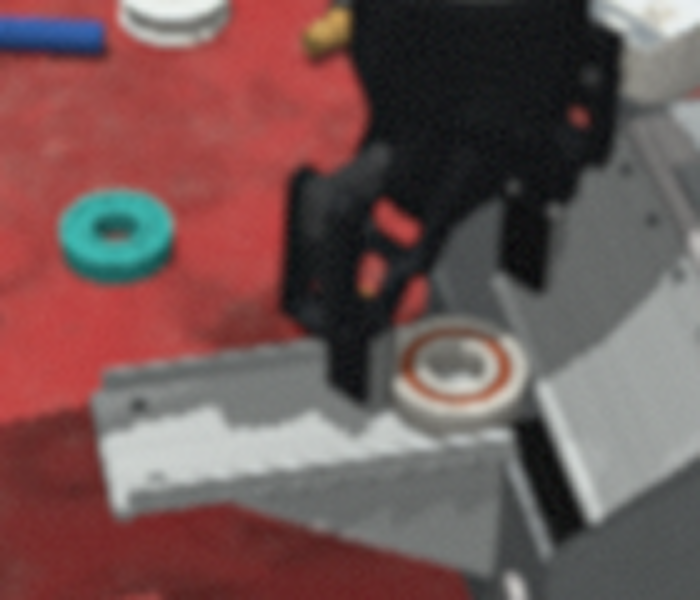

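Flap well open (edge corner (597,520)); bearing at about (460,363), centre x ≈ -11, clear of the flap. I'll hold the front finger where it is and close the jaws so that the rear finger pushes the bearing off, keeping the finger links away from the hinge barrel.

>>> {"api": "drive_tool", "payload": {
  "commands": "-0.0008 -0.0010 0.0012 0 0 0 0.125; -0.0016 -0.0021 0.0025 0 0 0 0.17; -0.0024 -0.0031 0.0037 0 0 0 0.21; -0.0032 -0.0042 0.0050 0 0 0 0.25; -0.004 -0.0052 0.0062 0 0 0 0.25"
}}

```text
time: 4.92
ee_pos: [0.5869, 0.1749, 0.108]
orientation: [[-0.004, -0.473, 0.881], [-0.001, 0.881, 0.473], [-1.0, 0.001, -0.004]]
contact_force: [-2.7, 0.5, -0.5]
width: 0.0641
```

```bash
python3 look.py 9
```

```text
t 4.97 box tcp [  1.4  27.8 107.9] w 0.0639 F [-2.4  1.1  1.8]
shift [ 0.0039  0.0018 -0.0005] rot [-0.22 -0.21 -0.03]
```

View pics/side9c.png

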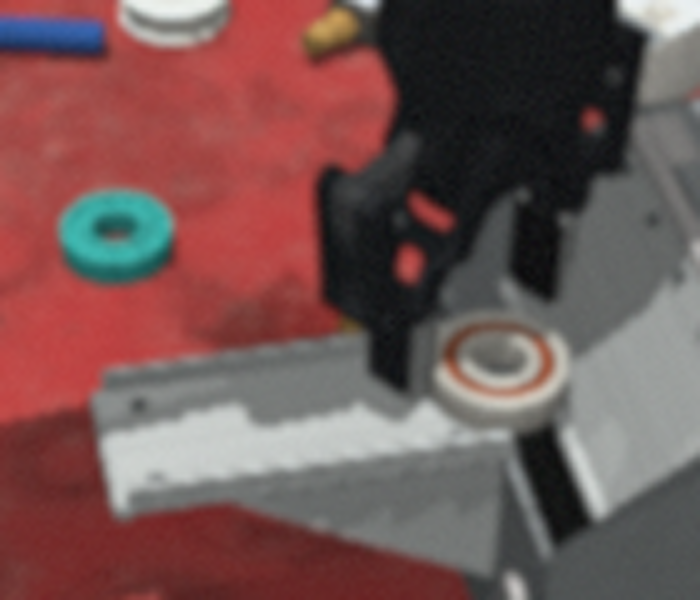

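Bearing at (500,355), centre x ≈ +3 mm, still level against the rear finger. I'll ease off by opening the jaws slightly, which also pushes the flap further open.

>>> {"api": "drive_tool", "payload": {
  "commands": "0 0 0 0 0 0 0.22; 0.001 0 0 0 0 0 0.18; 0.001 0 0 0 0 0 0.18; 0.001 0 0 0 0 0 0.18"
}}

```text
time: 5.3
ee_pos: [0.5873, 0.1747, 0.107]
orientation: [[-0.003, -0.473, 0.881], [-0.001, 0.881, 0.473], [-1.0, 0.0, -0.003]]
contact_force: [-2.0, -0.1, 0.8]
width: 0.0702
```

```bash
python3 look.py 10
```

```text
t 5.35 box tcp [  1.6  27.7 107.1] w 0.0702 F [-1.8 -0.8  1.6]
shift [ 0.0031  0.002  -0.0006] rot [-0.23 -0.18 -0.01]
```

View pics/side10c.png

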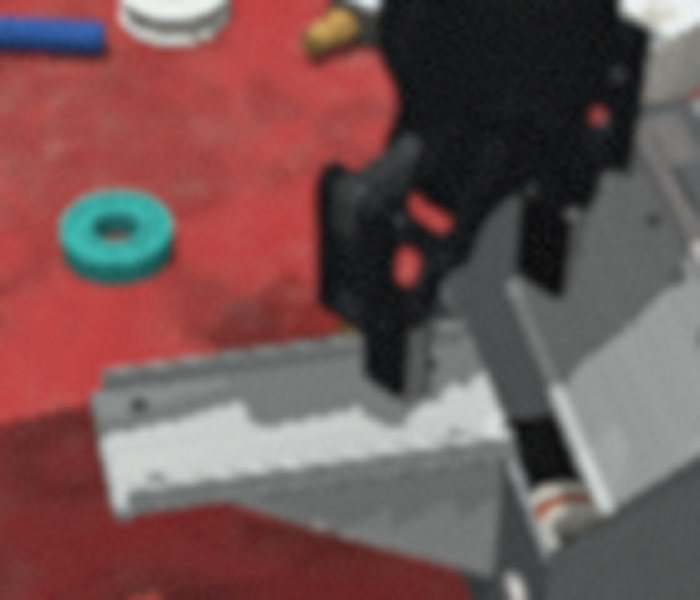

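Bearing has tipped off; it is visible inside the box at (565,515) with the flap still held. Let it settle, then withdraw.

>>> {"api": "drive_tool", "payload": {
  "commands": "0 0 0 0 0 0 0.18; 0 0 0 0 0 0 0.18; 0 0 0 0 0 0 0.18; 0 0 0 0 0 0 0.18; 0 0 0 0 0 0 0.18"
}}

```text
time: 5.77
ee_pos: [0.5874, 0.1747, 0.1071]
orientation: [[-0.003, -0.473, 0.881], [-0.001, 0.881, 0.473], [-1.0, 0.0, -0.003]]
contact_force: [-2.3, -1.0, 1.5]
width: 0.07
```

```bash
python3 look.py 11; python3 - <<'E'
from h import *
import cv2
im=vision.snapshot("scene")[:,:,::-1]
cv2.imwrite("pics/scene11c.png",cv2.resize(im[130:250,240:370],None,fx=5,fy=5,interpolation=cv2.INTER_CUBIC))
E
```

```text
t 5.82 box tcp [  1.6  27.7 107.1] w 0.0699 F [-2.8 -0.1  1.6]
shift [ 0.0031  0.002  -0.0007] rot [-0.23 -0.18 -0.01]
```

View pics/side11c.png

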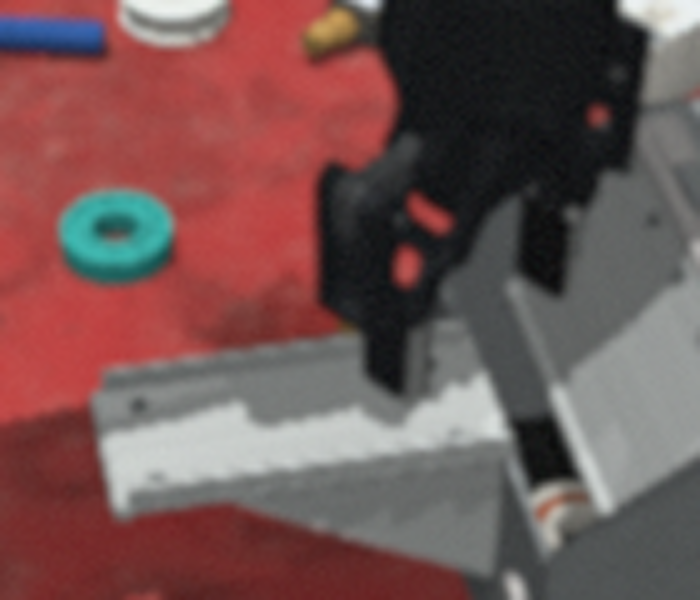

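View pics/scene11c.png

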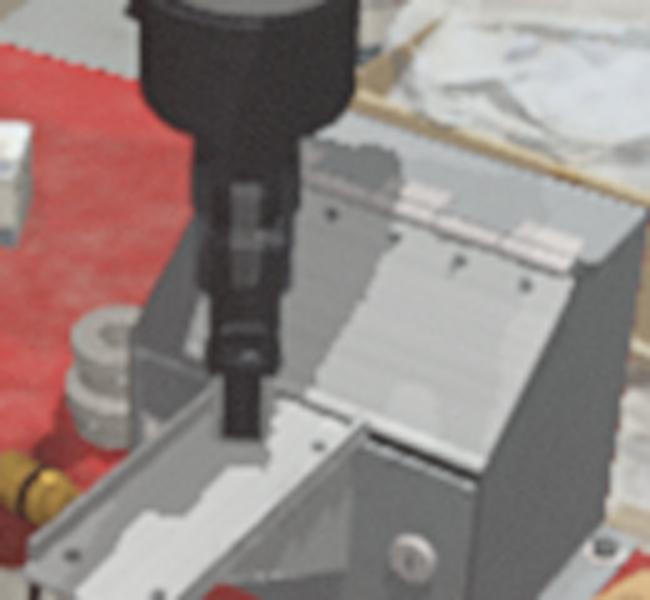

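```bash
python3 - <<'E'
from h import *
for px in((535,490),(565,515),(600,515),(560,490),(575,530)):
  print(px,[(w2box(ray_z("side",(210+px[0]/5,170+px[1]/5),z))*1000).round().tolist() for z in(.008,.022,.045,.075,.095)])
import cv2
im=vision.snapshot("side")[:,:,::-1]
cv2.imwrite("pics/side12c.png",cv2.resize(im[245:295,300:345],None,fx=12,fy=12,interpolation=cv2.INTER_CUBIC))
E
```

```text
(535, 490) [[34.0, 34.0, 8.0], [29.0, 22.0, 22.0], [21.0, 1.0, 45.0], [10.0, -26.0, 75.0], [3.0, -44.0, 95.0]]
(565, 515) [[41.0, 20.0, 8.0], [36.0, 7.0, 22.0], [27.0, -13.0, 45.0], [16.0, -39.0, 75.0], [9.0, -57.0, 95.0]]
(600, 515) [[54.0, 17.0, 8.0], [48.0, 5.0, 22.0], [39.0, -15.0, 45.0], [28.0, -42.0, 75.0], [20.0, -59.0, 95.0]]
(560, 490) [[43.0, 32.0, 8.0], [38.0, 20.0, 22.0], [29.0, -1.0, 45.0], [18.0, -28.0, 75.0], [11.0, -46.0, 95.0]]
(575, 530) [[42.0, 12.0, 8.0], [37.0, -0.0, 22.0], [29.0, -20.0, 45.0], [18.0, -46.0, 75.0], [10.0, -63.0, 95.0]]
```

View pics/side12c.png

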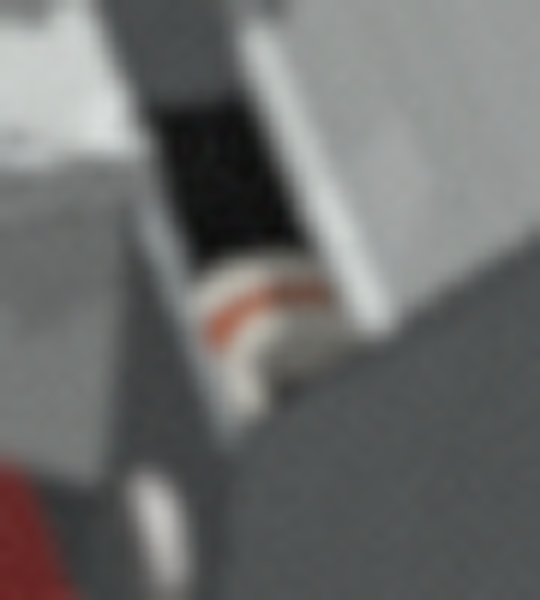

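Bearing lies flat on the floor inside (far rim about x 30–38, y 22, z 22 mm). Withdrawing straight back.

>>> {"api": "drive_tool", "payload": {
  "commands": "0 0.0044 -0.0067 0 0 0 0.18; 0 0.0087 -0.0134 0 0 0 0.18; 0 0.0131 -0.0201 0 0 0 0.18; 0 0.0174 -0.0268 0 0 0 0.18; 0 0.0218 -0.0336 0 0 0 0.18"
}}

```text
time: 6.33
ee_pos: [0.5466, 0.1781, 0.1073]
orientation: [[-0.002, -0.473, 0.881], [-0.001, 0.881, 0.473], [-1.0, 0.0, -0.003]]
contact_force: [0.3, 0.6, -0.3]
width: 0.0701
```

>>> {"api": "drive_tool", "payload": {
  "commands": "0 0.0044 -0.0067 0 0 0 0.18; 0 0.0087 -0.0134 0 0 0 0.18; 0 0.0131 -0.0201 0 0 0 0.18; 0 0.0174 -0.0268 0 0 0 0.18; 0 0.0174 -0.0268 0 0 0 0.18"
}}

```text
time: 6.75
ee_pos: [0.5129, 0.1811, 0.107]
orientation: [[-0.004, -0.473, 0.881], [-0.001, 0.881, 0.473], [-1.0, 0.001, -0.004]]
contact_force: [-0.2, -0.6, -0.4]
width: 0.0701
```

>>> {"api": "drive_tool", "payload": {
  "commands": "-0.025 0 0 0 0 0 0.18; -0.05 0 0 0 0 0 0.18; -0.08 0 0 0 0 0 0.18; -0.11 0 0 0 0 0 0.18; -0.11 0 0 0 0 0 0.18"
}}

```text
time: 7.17
ee_pos: [0.5173, 0.1817, 0.2243]
orientation: [[0.008, -0.473, 0.881], [0.0, 0.881, 0.473], [-1.0, -0.004, 0.008]]
contact_force: [0.7, 0.1, 1.4]
width: 0.0697
```

```bash
python3 look.py 13; python3 - <<'E'
from h import *
import cv2
cv2.imwrite("pics/scene13.png",vision.snapshot("scene")[:,:,::-1])
cv2.imwrite("pics/side13.png",vision.snapshot("side")[:,:,::-1])
for n in("scene","side"):
  a=cv2.imread(f"pics/{n}0.png");b=cv2.imread(f"pics/{n}13.png")
  cv2.imwrite(f"pics/{n}13cmp.png",np.hstack([cv2.resize(i[170:360,200:400],None,fx=2,fy=2) for i in(a,b)]))
E
```

```text
t 7.22 box tcp [-70.   28.8 221.2] w 0.0702 F [-0.3  0.6 -0.8]
shift [ 0.1176 -0.0375  0.0585] rot [-0.19  0.22  0.14]
```

View pics/side13cmp.png

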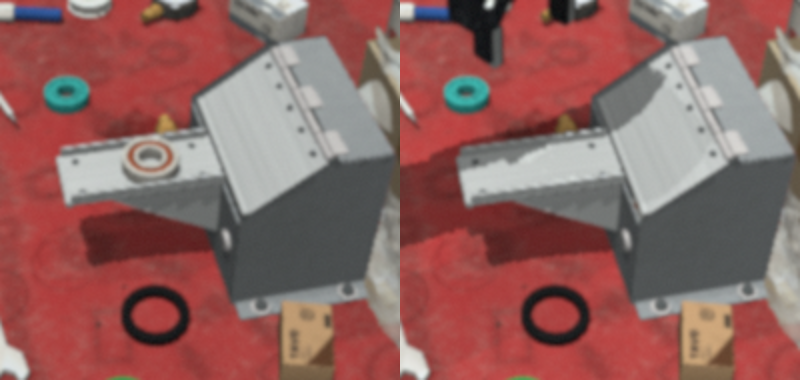

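View pics/scene13cmp.png

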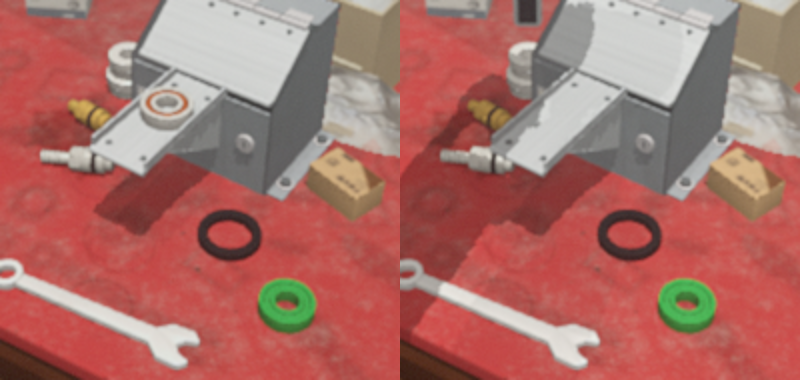

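The before/after pair shows the flap shut, the tongue empty, the bystanders in place and the hand clear. Handing in.

```bash
python3 -c "
from cell import bot
print(bot.hand_in())"
```

```text
the job is handed in; nothing more can be done
None
```

The worn bearing is in the returns box and the job is handed in. The interface gives no verdict, so this rests on my own checks.

**What I did:** The front finger, left of the tongue, pushed the flap in and held it. The rear finger pushed the bearing along the channel. When the bearing stopped at about x = +3 mm, still level, I eased the rear finger off and it tipped in while the flap was held. I then drew the hand straight back and up. The robot's clock read about 7 s.

**What my last checks showed:**
- **Bearing:** before I withdrew, it lay flat and still on the box floor.
- **Flap and tongue:** the flap edge is back at its starting pixels, and the tongue is empty.
- **Bystanders:** those in the before/after crops (both couplers, seal, carton) look unmoved. The bushing was only compared by eye in those crops.
- **Hand:** it is clear of everything, with wrist force about zero.

**What disagreed or is uncertain:**
- **Tip height:** the fingertips were about 3 mm higher than I first assumed, so the flap opened late. With the bearing about 5 mm from the flap, I stopped it, widened the jaws and lowered the hand.
- **Clearance and contact:** just before the drop, the bearing's front was close to the flap. I saw no contact, and the total wrist force was about 3 N, in line with the flap spring alone. The force between bearing and flap could not be measured directly.

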